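# Load a swing-out rotor in balance

## Robot

A 6-joint arm with a two-finger parallel gripper is mounted at the origin on a cart in front of the work surface, level with it; the furniture and walls round the work are solid. World frame = base frame: x ahead of the robot, y to its left, z up, the work surface at z = 0. Lengths are in mm, angles in rad, forces in N, time in s.
With the tool pointing down it reaches from about 275 to 1000 mm from the base axis. Payload 8.4 kg.
Tool frame: the origin (TCP) lies at the very end of the fingers, on their centre line; the grasp point (between the pads) lies 19 mm behind it (r.tcp_to_grasp is the distance from the TCP to the grasp point, in mm); z points along the fingers, y is the line along which they close (so a half turn about z gives the same grasp; the last joint's range is limited). The gripper opens to 85 mm and grips with 20 to 120 N. Pads are 22 mm wide; open, the fingers measure 114 mm over their backs; the gripper's body (76 mm by 85 mm) begins 54 mm behind the grasp point. The pads swing forward as they close: fully open they stand 13 mm farther back than shut.
Start: joints at [-1.328, 0.353, 1.633, -0, 1.155, -0.002], TCP at [151.475, -606.369, 231.281] pointing down, gripper open.
Joint ranges: [-2.63, 2.63], [-0.92, 2.1], [0.06, 2.66], [-1.3, 4.44], [0, 2.69], [-3.02, 3.02]. Speed limits (rad/s): [2.22, 2.22, 2.79, 3.14, 3.14, 3.14].

## Interface

Orientations are given as [roll, pitch, yaw] about the fixed x, y, z axes, in that order (R = Rz(yaw) Ry(pitch) Rx(roll)).
In Python, from rig import r gives the robot as it stands. The module is installed in compiled form; this text tells all that it offers.
- The arm moves only by the tool play_rows, never from a script. Its argument "rows" is a list of rows, each an object with "dp": the shift along the tool's x, y, z in units of 40 mm (1.0 is 40 mm), a list of three; "turn": the turn, a rotation vector about the tool's x, y, z in units of 6 degrees (1.0 is 6 degrees), a list of three; "fingers": the closure, from 0 (fully open) to 1 (shut). In form: [{"dp": [tx, ty, tz], "turn": [wx, wy, wz], "fingers": fingers}, ...]. A call has 1 to 5 rows; each row shifts and turns the commanded pose from where the row before left it, along the tool's axes as they then stand; what a row does not reach is not made up. A row lasts 1/12 s, in which the tool goes at most 41.7 mm and 7.16 degrees, less where a joint would pass 70% of its speed; a pose out of reach is approached as far as the arm can. A call is refused whole if a number of a shift passes 1 or a number of a turn 1, either way. A call with a gripper value outside its range is refused whole. The fingers move at their own pace and stop on an object; "force" is the grip in N (left out, the last holds). Time passes only in rows, so rows that do not move let the fingers close. It gives the time, the measured TCP pose, the force, the opening and the grip force at its end, in the units of the state.
- r.sense(): the state, without advancing time (a new reading comes with each control period).
- r.grab_frame(name): name is "scene" or "top" or "wrist"; returns a dict with "pixels" (480x640x3 uint8, red, green, blue), "fx", "fy", "cx", "cy" (pixels), "dist" ([k1, k2, p1, p2, k3] as OpenCV has them; the pictures are not rectified), "pose" (4x4, takes a point from camera to world coordinates). Camera axes: x right, y down, z forward; pixel columns grow to the right and rows downward; lengths in mm; the calibration is good to about 2 mm. A picture is of the moment at which its call begins. There is no depth.
- r.sign_off(): hands the job in; it is judged then, once.
The state is a dict: "clock": time; "qpos": joint angles; "qvel": joint speeds; "joint_efforts": joint torques, N m; "eef_pos": TCP position; "tcp_rot": TCP orientation; "contact_force": force on the tool from outside, world axes, zero at the start; "wrist_torque": the same for the moment, N m; "opening": opening from 0.0 (shut) to 1.0 (fully open); "grasp_force": force on a finger pad.
Only numpy, scipy, OpenCV 4.12 (cv2) and the standard library are available. Lean on these libraries where they do the work, as an engineer would, in place of code of your own. Each camera call takes 0.05 s, during which the arm holds its last target. There are 200 camera calls.

## Task

Load the swing-out rotor on its stand for a balanced run: stand each of the four blue-capped centrifuge tubes at the front of the bench upright in a bucket of its own, right down on the bucket floor, with the two tall tubes opposite each other and the two short tubes opposite each other. Lower the tubes in, do not drop them; leave the little black-capped bottle that stands at the front with them where it is.

Things in the scene. Friction and masses are not known exactly. Their poses are not given: they have to be found in the camera images.
- tall_tube_a: tall centrifuge tube, 112 mm high, clear barrel with a blue screw cap, standing upright; for gripping and fit a 34 mm cylinder over its whole height; about 50 g. Origin: centre of its underside, z up along the tube
- tall_tube_b: tall centrifuge tube, 112 mm high, clear barrel with a blue screw cap, standing upright; for gripping and fit a 34 mm cylinder over its whole height; about 50 g. Origin: centre of its underside, z up along the tube
- short_tube_a: short centrifuge tube, 80 mm high, standing upright: translucent barrel 29 mm across (foot 32 mm) up to 60 mm, then a blue ribbed screw cap 33.6 mm across from 60 to 80 mm; about 40 g. Origin: centre of its underside, z up along the tube
- short_tube_b: short centrifuge tube, 80 mm high, standing upright: translucent barrel 29 mm across (foot 32 mm) up to 60 mm, then a blue ribbed screw cap 33.6 mm across from 60 to 80 mm; about 40 g. Origin: centre of its underside, z up along the tube
- rotor_stand: low round grey stand, 148 mm across, fixed to the bench, that carries the four-place metal swing-out rotor (218 mm across over the buckets). The rotor turns about the stand's upright axis with a light drag (0.25 N m) and stays where it is left. Its forked arms reach up to 64 mm above the bench, the bucket rims to 66 mm, the nut at its centre to 82 mm. Origin: on the rotor's axis at bench level
- bucket0_mouth (a point): centre of the mouth of rotor bucket 0, at its rim, 66 mm above the bench, 82 mm from the rotor axis; across the axis from bucket 2 (numbered round the rotor, 90 degrees apart). Steel bucket, bore 42 mm, flared to 51 mm at the rim, inner floor 45 mm below the rim. z up, x away from the axis. Hangs on two side pins 9 mm below the rim; foot swings outward if pushed, then hangs upright again
- bucket1_mouth (a point): centre of the mouth of rotor bucket 1, at its rim, 66 mm above the bench, 82 mm from the rotor axis; across the axis from bucket 3 (numbered round the rotor, 90 degrees apart). Steel bucket, bore 42 mm, flared to 51 mm at the rim, inner floor 45 mm below the rim. z up, x away from the axis. Hangs on two side pins 9 mm below the rim; foot swings outward if pushed, then hangs upright again
- bucket2_mouth (a point): centre of the mouth of rotor bucket 2, at its rim, 66 mm above the bench, 82 mm from the rotor axis; across the axis from bucket 0 (numbered round the rotor, 90 degrees apart). Steel bucket, bore 42 mm, flared to 51 mm at the rim, inner floor 45 mm below the rim. z up, x away from the axis. Hangs on two side pins 9 mm below the rim; foot swings outward if pushed, then hangs upright again
- bucket3_mouth (a point): centre of the mouth of rotor bucket 3, at its rim, 66 mm above the bench, 82 mm from the rotor axis; across the axis from bucket 1 (numbered round the rotor, 90 degrees apart). Steel bucket, bore 42 mm, flared to 51 mm at the rim, inner floor 45 mm below the rim. z up, x away from the axis. Hangs on two side pins 9 mm below the rim; foot swings outward if pushed, then hangs upright again
- stain_bottle: small round bottle with shoulders and a black cap, 36 mm across, 74 mm high, loose, 164 g; no centrifuge tube, to be left standing where it is (another like it, in the background clutter, is no part of the job). Origin: centre of its underside
Things that resemble listed ones, but are neither listed nor needed, are in the scene too. What is shaped like the short_tube_a but green or orange is not meant. Leave any green look-alike of the tall_tube_a alone.

How it is judged (in metres and radians):
At the end, for the whole second after the job is handed in: Every tube stands in its own bucket, foot within 10 mm of the mouth centre in plan and 37 to 53 mm below the rim, upright within 0.15 rad, at rest; the tall ones are opposite each other (over 140 mm apart), so are the short ones; the black-capped bottle is upright, within 30 mm of its start (((horizontal distance between tall_tube_a and bucket0_mouth below 0.01 m and z of tall_tube_a in the frame of bucket0_mouth between -0.053 and -0.037 m) or (horizontal distance between tall_tube_a and bucket1_mouth below 0.01 m and z of tall_tube_a in the frame of bucket1_mouth between -0.053 and -0.037 m) or (horizontal distance between tall_tube_a and bucket2_mouth below 0.01 m and z of tall_tube_a in the frame of bucket2_mouth between -0.053 and -0.037 m) or (horizontal distance between tall_tube_a and bucket3_mouth below 0.01 m and z of tall_tube_a in the frame of bucket3_mouth between -0.053 and -0.037 m)) and ((horizontal distance between tall_tube_b and bucket0_mouth below 0.01 m and z of tall_tube_b in the frame of bucket0_mouth between -0.053 and -0.037 m) or (horizontal distance between tall_tube_b and bucket1_mouth below 0.01 m and z of tall_tube_b in the frame of bucket1_mouth between -0.053 and -0.037 m) or (horizontal distance between tall_tube_b and bucket2_mouth below 0.01 m and z of tall_tube_b in the frame of bucket2_mouth between -0.053 and -0.037 m) or (horizontal distance between tall_tube_b and bucket3_mouth below 0.01 m and z of tall_tube_b in the frame of bucket3_mouth between -0.053 and -0.037 m)) and ((horizontal distance between short_tube_a and bucket0_mouth below 0.01 m and z of short_tube_a in the frame of bucket0_mouth between -0.053 and -0.037 m) or (horizontal distance between short_tube_a and bucket1_mouth below 0.01 m and z of short_tube_a in the frame of bucket1_mouth between -0.053 and -0.037 m) or (horizontal distance between short_tube_a and bucket2_mouth below 0.01 m and z of short_tube_a in the frame of bucket2_mouth between -0.053 and -0.037 m) or (horizontal distance between short_tube_a and bucket3_mouth below 0.01 m and z of short_tube_a in the frame of bucket3_mouth between -0.053 and -0.037 m)) and ((horizontal distance between short_tube_b and bucket0_mouth below 0.01 m and z of short_tube_b in the frame of bucket0_mouth between -0.053 and -0.037 m) or (horizontal distance between short_tube_b and bucket1_mouth below 0.01 m and z of short_tube_b in the frame of bucket1_mouth between -0.053 and -0.037 m) or (horizontal distance between short_tube_b and bucket2_mouth below 0.01 m and z of short_tube_b in the frame of bucket2_mouth between -0.053 and -0.037 m) or (horizontal distance between short_tube_b and bucket3_mouth below 0.01 m and z of short_tube_b in the frame of bucket3_mouth between -0.053 and -0.037 m)) and horizontal distance between tall_tube_a and tall_tube_b above 0.14 m and horizontal distance between short_tube_a and short_tube_b above 0.14 m and angle between each of tall_tube_a, tall_tube_b, short_tube_a, short_tube_b's own z axis and vertical below 0.15 rad and linear speed of each of tall_tube_a, tall_tube_b, short_tube_a, short_tube_b below 0.02 m/s and not (distance of stain_bottle from where it was at the start of the episode above 0.03 m) and not (angle between stain_bottle's own z axis and vertical above 0.3 rad)); the robot touches nothing.
It fails at once if a tube is dropped (falls free at more than 0.75 m/s, a fall of some 30 mm) ((linear speed of tall_tube_a above 0.75 m/s and contact force between the fingers and tall_tube_a below 0.05 N) or (linear speed of tall_tube_b above 0.75 m/s and contact force between the fingers and tall_tube_b below 0.05 N) or (linear speed of short_tube_a above 0.75 m/s and contact force between the fingers and short_tube_a below 0.05 N) or (linear speed of short_tube_b above 0.75 m/s and contact force between the fingers and short_tube_b below 0.05 N)).
It fails at once if the black-capped bottle is shifted more than 30 mm or knocked over (distance of stain_bottle from where it was at the start of the episode above 0.03 m or angle between stain_bottle's own z axis and vertical above 0.3 rad).
It also fails if it takes over 99 s, if anything falls off the work surface, if the arm or the gripper's body presses on something with over 40 N, if the wrist force passes 120 N, or if a joint passes its speed limit or range.

## Working session

There is one attempt and no reset: what is moved stays moved. The work goes in short steps, Python scripts to look and compute and a tool call to move; the robot and the scene stay as the last step left them, time stands still between calls to the robot, and variables do not carry over. Pictures are saved under pics/ and viewed, at most 14 in all, crops included, and the job is handed in when it is done.

Besides the shell and the picture viewer there is one more tool, called after ">>>" by a JSON object that holds its "op" and its "data". play_rows: Moves the arm, as the interface text tells. Its arguments: {"type":"object","properties":{"rows":{"type":"array"},"force":{"type":"number"}},"required":["rows"]}

```bash
mkdir -p pics; cat > h.py <<'E'
import numpy as np, cv2
from rig import r
def grab(n,name=None):
    f=r.grab_frame(n)
    if name: cv2.imwrite(f'pics/{name}.png',f['pixels'][:,:,::-1])
    return f
def K(f): return np.array([[f['fx'],0,f['cx']],[0,f['fy'],f['cy']],[0,0,1.]])
def ray(f,uv):
    p=cv2.undistortPoints(np.array([[uv]],float),K(f),np.array(f['dist']))[0,0]
    T=np.array(f['pose']); return T[:3,3],T[:3,:3]@np.array([p[0],p[1],1.])
def onz(f,uv,z):
    o,d=ray(f,uv); return o+d*(z-o[2])/d[2]
def proj(f,P):
    T=np.linalg.inv(np.array(f['pose'])); rv=cv2.Rodrigues(T[:3,:3])[0]
    return cv2.projectPoints(np.array(P,float).reshape(-1,1,3),rv,T[:3,3],K(f),np.array(f['dist']))[0].reshape(-1,2)
E
python3 - <<'E'
from h import *
for n in ('scene','top','wrist'):
    f=grab(n,n+'0'); print(n,np.round(f['pose'],2).tolist(),f['fx'])
print(r.sense(), r.tcp_to_grasp)
E
```

```text
scene [[-0.61, -0.61, 0.5, -0.81], [-0.79, 0.46, -0.4, 549.49], [0.02, -0.64, -0.77, 930.22], [0.0, 0.0, 0.0, 1.0]] 479.84137851650917
top [[0.02, -0.99, 0.1, 409.16], [-1.0, -0.02, 0.01, 114.94], [-0.01, -0.1, -0.99, 1167.5], [0.0, 0.0, 0.0, 1.0]] 602.6840615085347
wrist [[0.24, -0.92, -0.31, 230.74], [-0.97, -0.23, -0.08, -587.11], [-0.0, 0.32, -0.95, 373.28], [0.0, 0.0, 0.0, 1.0]] 349.476719344985
{'clock': 0.15, 'qpos': array([-1.32841646e+00,  3.53512125e-01,  1.63394150e+00,  8.49297934e-06,
        1.15520527e+00, -2.37249693e-03]), 'qvel': array([ 3.11817776e-05, -1.83620196e-03, -3.80612446e-03,  7.58700962e-04,
       -1.35530113e-04,  8.26170645e-04]), 'joint_efforts': array([-1.19754728e-03, -6.05638433e+01, -3.42337883e+01, -1.30889080e-04,
        6.13472977e-03,  1.88452688e-06]), 'eef_pos': array([ 151.38172184, -606.02440189,  230.72906634]), 'tcp_rot': array([-3.14052644e+00, -1.02960029e-05,  2.44748921e-01]), 'contact_force': array([-0.05706005, -0.8027499 ,  0.21495875]), 'wrist_torque': array([-0.04147939, -0.01260474, -0.0174725 ]), 'grasp_force': 0.0, 'opening': 0.9985175409282754} 18.700000000000003
```

View pics/top0.png

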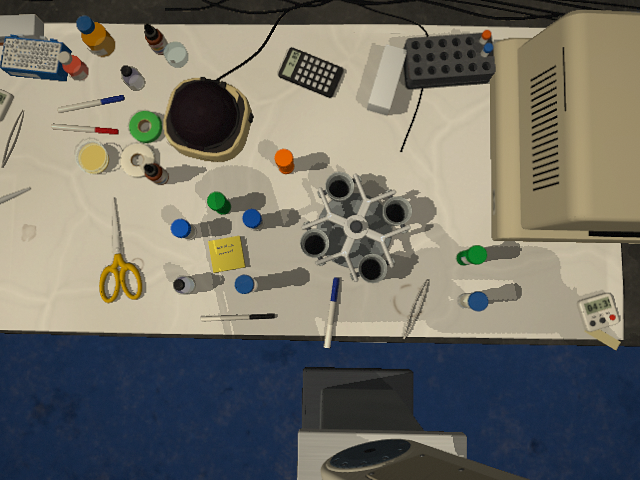

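View pics/scene0.png

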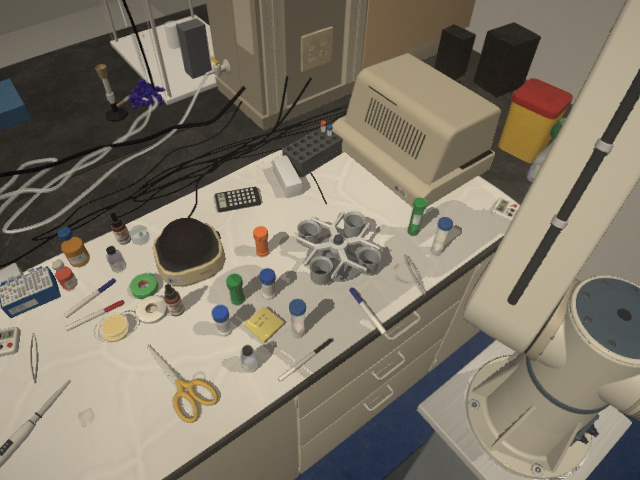

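Top view: blue caps at (180,228), (252,218), (244,284), (478,301). The scene view shows the same four at (222,313), (267,277), (298,305), (444,225); the last two look tall. Look-alikes are green at (218,202) and (475,254) and orange at (284,160). The stain bottle is at (183,285), and the rotor nut at (357,227).

```bash
cat > m.py <<'E'
from h import *
def blobs(f,a=60):
    hsv=cv2.cvtColor(f['pixels'],cv2.COLOR_RGB2HSV)
    m=cv2.inRange(hsv,(100,130,60),(122,255,255))
    n,l,s,c=cv2.connectedComponentsWithStats(m)
    return [(c[i].round(1),s[i][:5].tolist()) for i in range(1,n) if a<s[i][4]<900]
def tri(f1,p1,f2,p2):
    o1,d1=ray(f1,p1);o2,d2=ray(f2,p2);d1/=np.linalg.norm(d1);d2/=np.linalg.norm(d2)
    s=np.linalg.lstsq(np.c_[d1,-d2],o2-o1,rcond=None)[0]
    a=o1+s[0]*d1;b=o2+s[1]*d2
    return (a+b)/2,np.linalg.norm(a-b)
E
python3 - <<'E'
from m import *
t=grab('top');s=grab('scene')
for c,b in blobs(t): print('top',c,b)
for c,b in blobs(s): print('scene',c,b)
print('nut',onz(t,(357,227),80).round(1),tri(t,(357,227),s,(338,240))[0].round(1))
bk=[onz(t,p,66)[:2] for p in ((339,187),(397,211),(371,268),(315,244))]
print(np.round(bk,1),np.mean(bk,0))
# bucket refine: dark bore circles
g=cv2.cvtColor(t['pixels'],cv2.COLOR_RGB2GRAY)
big=cv2.resize(t['pixels'][160:300,280:460],None,fx=4,fy=4,interpolation=cv2.INTER_CUBIC)
big2=cv2.resize(s['pixels'][200:350,200:470],None,fx=2.9,fy=2.9,interpolation=cv2.INTER_CUBIC)
cv2.imwrite('pics/rot1.png',big[:,:,::-1]);cv2.imwrite('pics/tub1.png',big2[:,:,::-1])
E
```

```text
top [83.7 23. ] [77, 16, 15, 15, 177]
top [488.   47.4] [484, 43, 9, 10, 70]
top [36.9 73.3] [0, 64, 64, 17, 297]
top [111.8  99.1] [101, 95, 23, 9, 112]
top [251.4 217.9] [243, 209, 19, 19, 274]
top [180.5 228.1] [171, 219, 20, 19, 293]
top [243.7 284.1] [235, 275, 18, 19, 273]
top [334.  288.9] [331, 278, 7, 23, 101]
top [477.8 300.9] [468, 292, 20, 19, 295]
scene [ 64.2 232.6] [58, 227, 13, 13, 109]
scene [266.5 274.9] [260, 269, 14, 15, 146]
scene [ 28.  299.4] [3, 287, 50, 31, 210]
scene [219.4 312.1] [212, 306, 16, 16, 164]
nut [532.   56.6  80. ] [534.6  56.9  66.2]
[[607.5  90.1]
 [564.7 -17.4]
 [458.8  29.3]
 [500.8 132.4]] [532.947851    58.61736401]
```

View pics/rot1.png

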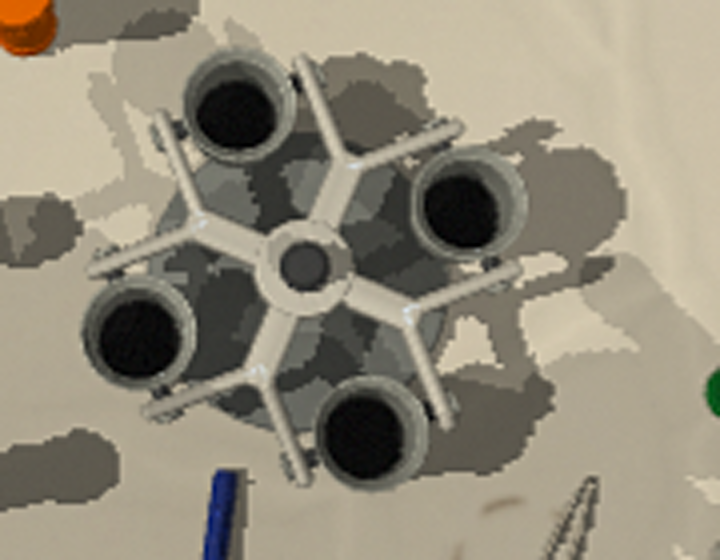

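View pics/tub1.png

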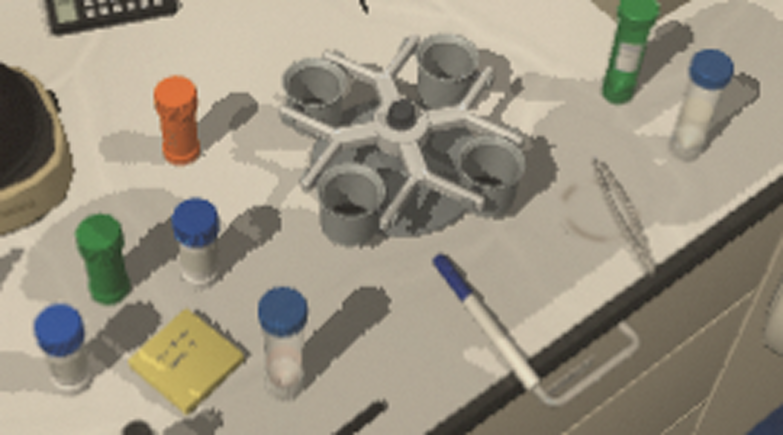

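The close crop confirms the choice. Short blue tubes are at top (251,218) and (180,228), tall blue tubes at (244,284) and (478,301). The rotor's four empty buckets hang upright with forks at their tangential sides.

```bash
cat >> m.py <<'E'
def go(p,yaw=None,label=''):
    """print tool-axis shift (units of 40mm) and turn units to world point p, yaw (deg)"""
    s=r.sense(); R=cv2.Rodrigues(np.zeros(3))[0]
    from scipy.spatial.transform import Rotation as Ro
    R=Ro.from_euler('xyz',s['tcp_rot']).as_matrix()
    d=R.T@(np.array(p)-s['eef_pos'])/40
    y=np.degrees(s['tcp_rot'][2]); t=None if yaw is None else -(((yaw-y+90)%180)-90)/6
    print(label,'dp',d.round(2),'turn z',t,'| after turn dp',None if yaw is None else (Ro.from_euler('xyz',[np.pi,0,np.radians(y-6*t)]).as_matrix().T@(np.array(p)-s['eef_pos'])/40).round(2))
E
python3 - <<'E'
from m import *
t=grab('top');s=grab('scene')
for n,p,q,h in (('shortA',(251.4,217.9),(266.5,274.9),80),('shortB',(180.5,228.1),(219.4,312.1),80),('tallL',(243.7,284.1),(297.5,306),112),('tallR',(477.8,300.9),(445.5,224),112)):
    a,e=tri(t,p,s,q); print(n,onz(t,p,h-4).round(1),a.round(1),round(e,1))
print('green',onz(t,(218,202),80),'green2',onz(t,(478,254),112),'bottle',onz(t,(181,285),74),'orange',onz(t,(285,158),80))
bk=np.array([onz(t,p,66)[:2] for p in ((339.7,185.8),(397.4,210.8),(373,268.2),(315,242.6))])
c=bk.mean(0);print(bk.round(1),c,np.linalg.norm(bk-c,axis=1),np.degrees(np.arctan2(*(bk-c).T[::-1])))
print(onz(t,(356.2,226.5),82))
E
```

```text
shortA [545.6 249.5  76. ] [546.5 250.4  73.5] 1.7
shortB [524.5 379.   76. ] [525.7 380.8  72.8] 2.6
tallL [424.3 255.5 108. ] [424.3 255.6 107.4] 0.0
tallR [ 402.9 -154.7  108. ] [ 402.5 -157.1   99.4] 0.9
green [573.32678574 311.14740313  80.        ] green2 [ 484.73205564 -154.50843985  112.        ] bottle [420.83671422 374.10993536  74.        ] orange [657.31754817 190.6049631   80.        ]
[[609.8  88.9]
 [565.  -18.2]
 [458.5  25.7]
 [503.4 132.5]] [534.18327856  57.21833713] [81.97157325 81.46712128 81.98654812 81.32315454] [  22.71408581  -67.74098081 -157.38661117  112.24775198]
[532.69180281  58.18917132  82.        ]
```

>>> {"op": "play_rows", "data": {"rows": [{"dp":[0,0,0],"turn":[0,0,-1],"fingers":0.25},{"dp":[0,0,0],"turn":[0,0,-1],"fingers":0.25},{"dp":[0,0,0],"turn":[0,0,-1],"fingers":0.25},{"dp":[0,0,0],"turn":[0,0,-1],"fingers":0.25},{"dp":[0,0,0],"turn":[0,0,-1],"fingers":0.25}], "force": 40}}

```text
clock: 0.77
eef_pos: [151.4, -606.3, 231.3]
tcp_rot: [-3.141, -0.0, 0.774]
contact_force: [0.6, -0.2, -0.4]
opening: 0.748
grasp_force: 0.0
```

>>> {"op": "play_rows", "data": {"rows": [{"dp":[0,0,0],"turn":[0,0,-1],"fingers":0.25},{"dp":[0,0,0],"turn":[0,0,-1],"fingers":0.25},{"dp":[0,0,0],"turn":[0,0,-1],"fingers":0.25},{"dp":[0,0,0],"turn":[0,0,-1],"fingers":0.25},{"dp":[0,0,0],"turn":[0,0,-1],"fingers":0.25}]}}

```text
clock: 1.18
eef_pos: [151.5, -606.3, 231.3]
tcp_rot: [-3.142, -0.0, 1.297]
contact_force: [0.2, -0.6, 0.0]
opening: 0.752
grasp_force: 0.0
```

>>> {"op": "play_rows", "data": {"rows": [{"dp":[0,0,0],"turn":[0,0,-1],"fingers":0.25},{"dp":[0,0,0],"turn":[0,0,-1],"fingers":0.25},{"dp":[0,0,0],"turn":[0,0,-1],"fingers":0.25},{"dp":[0,0,0],"turn":[0,0,-1],"fingers":0.25},{"dp":[0,0,0],"turn":[0,0,-1],"fingers":0.25}]}}

```text
clock: 1.6
eef_pos: [151.4, -606.3, 231.3]
tcp_rot: [-3.142, -0.0, 1.821]
contact_force: [-0.5, 0.1, -0.2]
opening: 0.751
grasp_force: 0.0
```

>>> {"op": "play_rows", "data": {"rows": [{"dp":[0,0,0],"turn":[0,0,-1],"fingers":0.25},{"dp":[0,0,0],"turn":[0,0,-0.4],"fingers":0.25},{"dp":[0,0,0],"turn":[0,0,0],"fingers":0.25}]}}

```text
clock: 1.85
eef_pos: [151.5, -606.4, 231.3]
tcp_rot: [3.142, -0.0, 1.964]
contact_force: [0.1, 0.7, -0.7]
opening: 0.753
grasp_force: 0.0
```

```bash
python3 - <<'E'
from m import *
s=r.sense();print(s['eef_pos'],s['tcp_rot'],s['clock'],s['opening'],s['qpos'])
go((403,-155,231),112.5)
E
```

```text
[ 151.48013097 -606.37516952  231.26419083] [ 3.14158843e+00 -5.94991202e-06  1.96411515e+00] 1.85 0.7532839272717815 [-1.32839586e+00  3.53026161e-01  1.63340099e+00  3.59113273e-06
  1.15517202e+00 -1.72171613e+00]
 dp [8.010e+00 1.013e+01 1.000e-02] turn z 0.005918068225175451 | after turn dp [8.020e+00 1.013e+01 1.000e-02]
```

>>> {"op": "play_rows", "data": {"rows": [{"dp":[0.4,0.5,0],"turn":[0,0,0],"fingers":0.25},{"dp":[0.4,0.5,0],"turn":[0,0,0],"fingers":0.25},{"dp":[0.4,0.5,0],"turn":[0,0,0],"fingers":0.25},{"dp":[0.4,0.5,0],"turn":[0,0,0],"fingers":0.25},{"dp":[0.4,0.5,0],"turn":[0,0,0],"fingers":0.25}]}}

```text
clock: 2.27
eef_pos: [213.8, -493.2, 231.3]
tcp_rot: [3.142, 0.0, 1.96]
contact_force: [0.0, -0.6, -0.2]
opening: 0.748
grasp_force: 0.0
```

>>> {"op": "play_rows", "data": {"rows": [{"dp":[0.4,0.5,0],"turn":[0,0,0],"fingers":0.25},{"dp":[0.4,0.5,0],"turn":[0,0,0],"fingers":0.25},{"dp":[0.4,0.5,0],"turn":[0,0,0],"fingers":0.25},{"dp":[0.4,0.5,0],"turn":[0,0,0],"fingers":0.25},{"dp":[0.4,0.5,0],"turn":[0,0,0],"fingers":0.25}]}}

```text
clock: 2.68
eef_pos: [275.7, -381.1, 231.4]
tcp_rot: [3.141, 0.0, 1.96]
contact_force: [-0.2, -0.5, 0.5]
opening: 0.751
grasp_force: 0.0
```

>>> {"op": "play_rows", "data": {"rows": [{"dp":[0.4,0.5,0],"turn":[0,0,0],"fingers":0.25},{"dp":[0.4,0.5,0],"turn":[0,0,0],"fingers":0.25},{"dp":[0.4,0.5,0],"turn":[0,0,0],"fingers":0.25},{"dp":[0.4,0.5,0],"turn":[0,0,0],"fingers":0.25},{"dp":[0.4,0.5,0],"turn":[0,0,0],"fingers":0.25}]}}

```text
clock: 3.1
eef_pos: [337.7, -269.0, 231.5]
tcp_rot: [3.141, 0.0, 1.96]
contact_force: [0.4, -0.1, 1.1]
opening: 0.752
grasp_force: 0.0
```

>>> {"op": "play_rows", "data": {"rows": [{"dp":[0.4,0.5,0],"turn":[0,0,0],"fingers":0.25},{"dp":[0.4,0.5,0],"turn":[0,0,0],"fingers":0.25},{"dp":[0.4,0.5,0],"turn":[0,0,0],"fingers":0.25},{"dp":[0.4,0.5,0],"turn":[0,0,0],"fingers":0.25},{"dp":[0.3,0.5,0],"turn":[0,0,0],"fingers":0.25}]}}

```text
clock: 3.52
eef_pos: [400.9, -160.2, 231.5]
tcp_rot: [3.141, 0.0, 1.96]
contact_force: [0.5, -1.3, 0.7]
opening: 0.75
grasp_force: 0.0
```

>>> {"op": "play_rows", "data": {"rows": [{"dp":[0.1,0.1,0],"turn":[0,0,0],"fingers":0.25},{"dp":[0,0,0],"turn":[0,0,0],"fingers":0.25}]}}

```text
clock: 3.68
eef_pos: [403.3, -155.4, 231.3]
tcp_rot: [3.142, -0.0, 1.963]
contact_force: [-0.2, 0.0, -1.2]
opening: 0.749
grasp_force: 0.0
```

```bash
python3 - <<'E'
from m import *
go((403,-155,66),112.5)
f=grab('wrist','w1'); print(proj(f,[(403,-155,112),(403,-155,0)]), [b for b in blobs(f,150)])
E
```

```text
dp [ 0.01 -0.    4.13] turn z -0.001701639112875834 | after turn dp [ 0.01 -0.    4.13]
[[317.60487406 228.09830323]
 [317.56554221 197.95124987]] [(array([291. ,  11.7]), [273, 0, 34, 37, 359])]
```

View pics/w1.png

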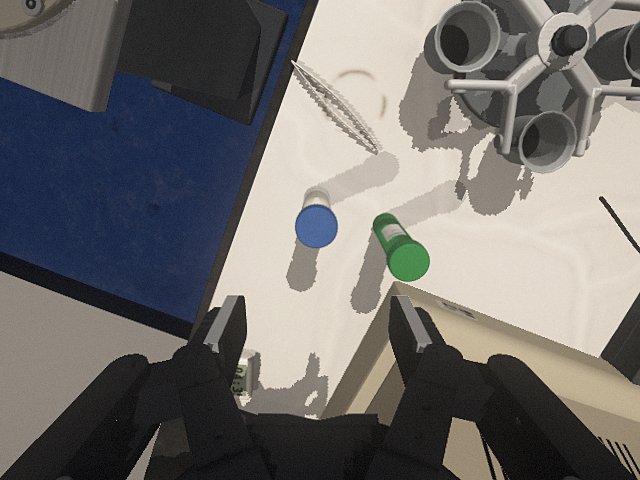

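The wrist view shows the tall blue cap at (316,227), against a predicted (317.6,228). The green look-alike at (407,260) stays clear of the fingers, so I descend.

>>> {"op": "play_rows", "data": {"rows": [{"dp":[0,0,0.6],"turn":[0,0,0],"fingers":0.25},{"dp":[0,0,0.6],"turn":[0,0,0],"fingers":0.25},{"dp":[0,0,0.6],"turn":[0,0,0],"fingers":0.25},{"dp":[0,0,0.6],"turn":[0,0,0],"fingers":0.25},{"dp":[0,0,0.6],"turn":[0,0,0],"fingers":0.25}]}}

```text
clock: 4.15
eef_pos: [402.2, -157.6, 110.4]
tcp_rot: [3.141, 0.001, 1.96]
contact_force: [0.1, -1.3, 0.1]
opening: 0.751
grasp_force: 0.0
```

>>> {"op": "play_rows", "data": {"rows": [{"dp":[0,0,0.6],"turn":[0,0,0],"fingers":0.25},{"dp":[0,0,0.4],"turn":[0,0,0],"fingers":0.25},{"dp":[0,0,0.1],"turn":[0,0,0],"fingers":0.25},{"dp":[0,0,0],"turn":[0,0,0],"fingers":0.25},{"dp":[0,0,0],"turn":[0,0,0],"fingers":0.25}]}}

```text
clock: 4.57
eef_pos: [402.9, -157.2, 67.8]
tcp_rot: [3.142, 0.0, 1.961]
contact_force: [0.4, -0.3, -0.4]
opening: 0.75
grasp_force: 0.0
```

>>> {"op": "play_rows", "data": {"rows": [{"dp":[0,0,0],"turn":[0,0,0],"fingers":0.5},{"dp":[0,0,0],"turn":[0,0,0],"fingers":0.7},{"dp":[0,0,0],"turn":[0,0,0],"fingers":0.8},{"dp":[0,0,0],"turn":[0,0,0],"fingers":0.8},{"dp":[0,0,0],"turn":[0,0,0],"fingers":0.8}], "force": 30}}

```text
clock: 4.98
eef_pos: [403.5, -156.8, 68.3]
tcp_rot: [3.14, 0.001, 1.963]
contact_force: [-1.6, -1.0, 8.0]
opening: 0.386
grasp_force: 29.2
```

>>> {"op": "play_rows", "data": {"rows": [{"dp":[0,0,0],"turn":[0,0,0],"fingers":0.8},{"dp":[0,0,0],"turn":[0,0,0],"fingers":0.8},{"dp":[0,0,0],"turn":[0,0,0],"fingers":0.8}]}}

```text
clock: 5.23
eef_pos: [403.6, -156.8, 68.4]
tcp_rot: [3.14, 0.002, 1.962]
contact_force: [-1.1, -0.6, 6.6]
opening: 0.389
grasp_force: 29.2
```

>>> {"op": "play_rows", "data": {"rows": [{"dp":[0,0,-0.2],"turn":[0,0,0],"fingers":0.8},{"dp":[0,0,-0.5],"turn":[0,0,0],"fingers":0.8},{"dp":[0,0,-0.6],"turn":[0,0,0],"fingers":0.8},{"dp":[0,0,-0.6],"turn":[0,0,0],"fingers":0.8},{"dp":[0,0,-0.6],"turn":[0,0,0],"fingers":0.8}]}}

```text
clock: 5.65
eef_pos: [402.6, -156.3, 169.1]
tcp_rot: [3.141, 0.0, 1.962]
contact_force: [0.2, -0.4, -1.6]
opening: 0.394
grasp_force: 30.0
```

>>> {"op": "play_rows", "data": {"rows": [{"dp":[0,0,-0.5],"turn":[0,0,0],"fingers":0.8},{"dp":[0,0.1,-0.2],"turn":[0,0,0],"fingers":0.8},{"dp":[0.1,0.3,0],"turn":[0,0,0],"fingers":0.8},{"dp":[0.1,0.5,0],"turn":[0,0,0],"fingers":0.8},{"dp":[0.2,0.5,0],"turn":[0,0,0],"fingers":0.8}]}}

```text
clock: 6.07
eef_pos: [449.2, -120.2, 195.7]
tcp_rot: [3.141, 0.001, 1.961]
contact_force: [0.4, -0.6, -1.1]
opening: 0.392
grasp_force: 30.0
```

>>> {"op": "play_rows", "data": {"rows": [{"dp":[0.2,0.5,0],"turn":[0,0,0],"fingers":0.8},{"dp":[0.2,0.5,0],"turn":[0,0,0],"fingers":0.8},{"dp":[0.2,0.5,0],"turn":[0,0,0],"fingers":0.8},{"dp":[0.2,0.5,0],"turn":[0,0,0],"fingers":0.8},{"dp":[0.2,0.5,0],"turn":[0,0,0],"fingers":0.8}]}}

```text
clock: 6.48
eef_pos: [526.2, -44.0, 195.0]
tcp_rot: [-3.141, -0.0, 1.962]
contact_force: [0.6, -0.3, -0.8]
opening: 0.393
grasp_force: 30.0
```

>>> {"op": "play_rows", "data": {"rows": [{"dp":[0.2,0.5,0],"turn":[0,0,0],"fingers":0.8},{"dp":[0.1,0.4,0],"turn":[0,0,0],"fingers":0.8},{"dp":[0.1,0.3,0],"turn":[0,0,0],"fingers":0.8},{"dp":[0,0,0],"turn":[0,0,0],"fingers":0.8},{"dp":[0,0,0],"turn":[0,0,0],"fingers":0.8}]}}

```text
clock: 6.9
eef_pos: [563.7, -11.8, 194.8]
tcp_rot: [-3.141, -0.0, 1.963]
contact_force: [-0.7, 0.0, -1.5]
opening: 0.393
grasp_force: 30.1
```

```bash
python3 - <<'E'
from m import *
s=r.sense();print(s['eef_pos'],s['tcp_rot'],s['opening'],s['grasp_force'])
go((565.2,-18.4,92))
t=grab('top','t2');w=grab('wrist','w2')
E
```

```text
[563.72090106 -11.79031871 194.84918474] [-3.14061616e+00 -2.61680535e-04  1.96308450e+00] 0.39296310291319914 30.051528811454773
 dp [-0.17 -0.03  2.57] turn z None | after turn dp None
```

View pics/w2.png

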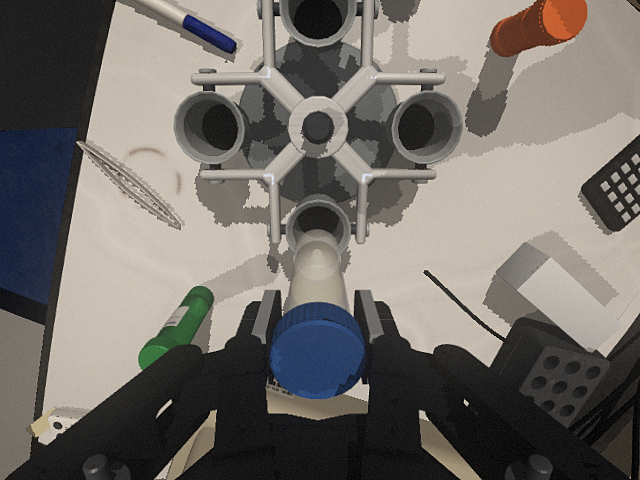

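Wrist view: the tube is held upright (cap about (317,352)), above bucket mouth at about (318,228). The side buckets are at (209,127) and (422,128).

```bash
python3 - <<'E'
from m import *
w=grab('wrist');p=r.sense()['eef_pos']
hsv=cv2.cvtColor(w['pixels'],cv2.COLOR_RGB2HSV); m=cv2.inRange(hsv,(98,110,40),(122,255,255)); m[:290]=0
n,l,s,c=cv2.connectedComponentsWithStats(m);i=1+s[1:,4].argmax();print(s[i],c[i])
zt=p[2]-68.4+112
a=np.linspace(0,2*np.pi,24)
q=proj(w,np.c_[p[0]+17*np.cos(a),p[1]+17*np.sin(a),a*0+zt]);print('pred top bbox',q.min(0),q.max(0),'cap foot',proj(w,[(p[0],p[1],zt-112)]))
for u in ((209,127),(422,128),(318,228)): print(onz(w,u,66).round(1))
E
```

```text
[ 269  303   97   96 7418] [317.13939067 350.98274468]
pred top bbox [268.82972337 326.41367023] [367.02232022 406.56080759] cap foot [[317.96443922 252.34648153]]
[458.2  27.7  66. ]
[606.2  87.7  66. ]
[564.  -14.5  66. ]
```

>>> {"op": "play_rows", "data": {"rows": [{"dp":[-0.2,0,0],"turn":[0,0,0],"fingers":0.8},{"dp":[0,0,0.4],"turn":[0,0,0],"fingers":0.8},{"dp":[0,0,0.4],"turn":[0,0,0],"fingers":0.8},{"dp":[0,0,0.3],"turn":[0,0,0],"fingers":0.8},{"dp":[0,0,0.2],"turn":[0,0,0],"fingers":0.8}]}}

```text
clock: 7.47
eef_pos: [566.3, -20.2, 142.0]
tcp_rot: [-3.14, -0.0, 1.962]
contact_force: [-1.1, 1.2, -0.3]
opening: 0.389
grasp_force: 30.1
```

>>> {"op": "play_rows", "data": {"rows": [{"dp":[0,0,0.2],"turn":[0,0,0],"fingers":0.8},{"dp":[0,0,0.2],"turn":[0,0,0],"fingers":0.8},{"dp":[0,0,0.2],"turn":[0,0,0],"fingers":0.8},{"dp":[0,0,0.1],"turn":[0,0,0],"fingers":0.8},{"dp":[0,0,0],"turn":[0,0,0],"fingers":0.8}]}}

```text
clock: 7.88
eef_pos: [566.5, -19.4, 114.3]
tcp_rot: [-3.14, -0.001, 1.962]
contact_force: [-0.2, -0.8, -1.0]
opening: 0.39
grasp_force: 30.1
```

>>> {"op": "play_rows", "data": {"rows": [{"dp":[0,0,0.2],"turn":[0,0,0],"fingers":0.8},{"dp":[0,0,0.2],"turn":[0,0,0],"fingers":0.8},{"dp":[0,0,0.15],"turn":[0,0,0],"fingers":0.8},{"dp":[0,0,0.05],"turn":[0,0,0],"fingers":0.8},{"dp":[0,0,0],"turn":[0,0,0],"fingers":0.8}]}}

```text
clock: 8.3
eef_pos: [566.5, -19.4, 90.5]
tcp_rot: [-3.14, -0.001, 1.962]
contact_force: [-0.4, -0.2, -1.2]
opening: 0.389
grasp_force: 30.1
```

>>> {"op": "play_rows", "data": {"rows": [{"dp":[0,0,0.03],"turn":[0,0,0],"fingers":0.8},{"dp":[0,0,0],"turn":[0,0,0],"fingers":0.55},{"dp":[0,0,0],"turn":[0,0,0],"fingers":0.3},{"dp":[0,0,0],"turn":[0,0,0],"fingers":0.25},{"dp":[0,0,0],"turn":[0,0,0],"fingers":0.25}]}}

```text
clock: 8.72
eef_pos: [567.2, -19.5, 90.4]
tcp_rot: [3.141, 0.0, 1.962]
contact_force: [0.0, -0.8, -0.0]
opening: 0.748
grasp_force: 0.0
```

>>> {"op": "play_rows", "data": {"rows": [{"dp":[0,0,-0.2],"turn":[0,0,0],"fingers":0.25},{"dp":[0,0,-0.5],"turn":[0,0,0],"fingers":0.25},{"dp":[0,0,-0.6],"turn":[0,0,0],"fingers":0.25},{"dp":[0,0,-0.6],"turn":[0,0,0],"fingers":0.25},{"dp":[0,0,-0.6],"turn":[0,0,0],"fingers":0.25}]}}

```text
clock: 9.13
eef_pos: [566.9, -19.5, 191.8]
tcp_rot: [3.141, 0.0, 1.962]
contact_force: [1.3, -0.2, 0.0]
opening: 0.748
grasp_force: 0.0
```

```bash
python3 - <<'E'
from m import *
print(r.sense()['eef_pos'],r.sense()['opening'])
go((546,250,185))
w=grab('wrist','w3')
E
```

```text
[566.90993885 -19.4502469  191.83079291] 0.7484692455366287
 dp [6.43 2.09 0.17] turn z None | after turn dp None
```

View pics/w3.png

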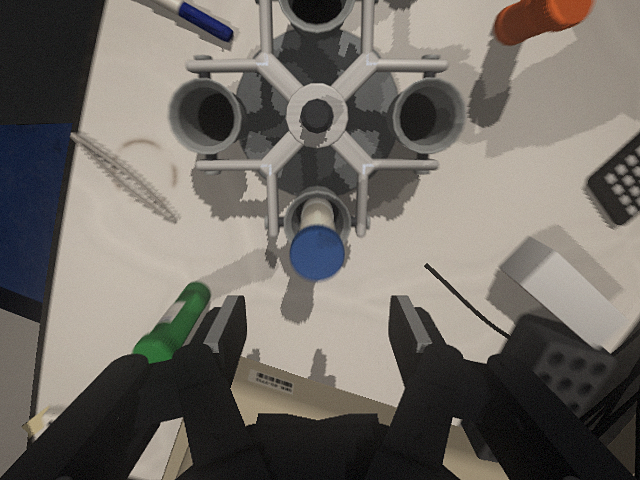

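The tall tube stands in its bucket (cap (317,252)), and the rotor hasn't turned. Next is the nearer short tube.

>>> {"op": "play_rows", "data": {"rows": [{"dp":[0.3,0.1,0],"turn":[0,0,0],"fingers":0.25},{"dp":[0.6,0.2,0],"turn":[0,0,0],"fingers":0.25},{"dp":[0.6,0.2,0],"turn":[0,0,0],"fingers":0.25},{"dp":[0.6,0.2,0],"turn":[0,0,0],"fingers":0.25},{"dp":[0.6,0.2,0],"turn":[0,0,0],"fingers":0.25}]}}

```text
clock: 9.6
eef_pos: [558.4, 95.6, 189.9]
tcp_rot: [-3.141, -0.0, 1.962]
contact_force: [0.7, -0.7, 0.4]
opening: 0.755
grasp_force: 0.0
```

>>> {"op": "play_rows", "data": {"rows": [{"dp":[0.6,0.2,0],"turn":[0,0,0],"fingers":0.25},{"dp":[0.6,0.2,0],"turn":[0,0,0],"fingers":0.25},{"dp":[0.6,0.2,0],"turn":[0,0,0],"fingers":0.25},{"dp":[0.6,0.2,0],"turn":[0,0,0],"fingers":0.25},{"dp":[0.6,0.2,0],"turn":[0,0,0],"fingers":0.25}]}}

```text
clock: 10.02
eef_pos: [549.4, 221.9, 189.8]
tcp_rot: [-3.141, -0.0, 1.962]
contact_force: [1.2, 0.6, -0.3]
opening: 0.749
grasp_force: 0.0
```

>>> {"op": "play_rows", "data": {"rows": [{"dp":[0.5,0.1,0],"turn":[0,0,0],"fingers":0.25},{"dp":[0.2,0.1,0],"turn":[0,0,0],"fingers":0.25},{"dp":[0,0,0],"turn":[0,0,0],"fingers":0.25},{"dp":[0,0,0],"turn":[0,0,0],"fingers":0.25}]}}

```text
clock: 10.35
eef_pos: [546.7, 249.1, 189.8]
tcp_rot: [-3.141, 0.0, 1.963]
contact_force: [-0.0, -0.3, 0.3]
opening: 0.751
grasp_force: 0.0
```

```bash
python3 - <<'E'
from m import *
print(r.sense()['eef_pos'])
go((546,250,48))
w=grab('wrist')
for c,b in blobs(w,150): print(c,b)
hsv=cv2.cvtColor(w['pixels'],cv2.COLOR_RGB2HSV); m=cv2.inRange(hsv,(98,110,40),(122,255,255))
n,l,s,c=cv2.connectedComponentsWithStats(m)
for i in range(1,n):
    if s[i,4]>300: print(s[i],c[i])
a=np.linspace(0,2*np.pi,36)
q=proj(w,np.c_[546+16.8*np.cos(a),250+16.8*np.sin(a),a*0+80]);print(q.min(0),q.max(0))
t=grab('top')
cv2.imwrite('pics/t3.png',cv2.resize(t['pixels'][150:310,150:470],None,fx=2.5,fy=2.5)[:,:,::-1])
E
```

```text
[546.68439165 249.13601583 189.76821528]
 dp [ 0.03 -0.    3.54] turn z None | after turn dp None
[    0     0   121   107 11287] [53.86701515 50.00602463]
[ 337   17   53   58 2257] [362.69605671  44.65175011]
[ 120  142   57   53 2239] [146.15989281 167.07369361]
[ 295  205   44   47 1615] [316.44582043 228.16160991]
[   0  255   66   98 3469] [ 25.5918132  304.13548573]
[129 283  43  27 301] [149.76079734 296.02325581]
[295.42650611 209.56369715] [339.69037647 251.80923056]
```

>>> {"op": "play_rows", "data": {"rows": [{"dp":[0,0,0.6],"turn":[0,0,0],"fingers":0.25},{"dp":[0,0,0.6],"turn":[0,0,0],"fingers":0.25},{"dp":[0,0,0.6],"turn":[0,0,0],"fingers":0.25},{"dp":[0,0,0.6],"turn":[0,0,0],"fingers":0.25},{"dp":[0,0,0.6],"turn":[0,0,0],"fingers":0.25}]}}

```text
clock: 10.87
eef_pos: [547.3, 247.8, 69.2]
tcp_rot: [3.141, 0.0, 1.961]
contact_force: [0.5, 0.4, 0.7]
opening: 0.751
grasp_force: 0.0
```

>>> {"op": "play_rows", "data": {"rows": [{"dp":[0,0,0.4],"turn":[0,0,0],"fingers":0.25},{"dp":[0,0,0.1],"turn":[0,0,0],"fingers":0.25},{"dp":[0,0,0],"turn":[0,0,0],"fingers":0.25},{"dp":[0,0,0],"turn":[0,0,0],"fingers":0.25}]}}

```text
clock: 11.2
eef_pos: [547.6, 248.7, 50.8]
tcp_rot: [3.141, 0.0, 1.961]
contact_force: [-0.4, 0.1, 0.9]
opening: 0.755
grasp_force: 0.0
```

>>> {"op": "play_rows", "data": {"rows": [{"dp":[0,0,0.06],"turn":[0,0,0],"fingers":0.4},{"dp":[0,0,0],"turn":[0,0,0],"fingers":0.6},{"dp":[0,0,0],"turn":[0,0,0],"fingers":0.8},{"dp":[0,0,0],"turn":[0,0,0],"fingers":0.8},{"dp":[0,0,0],"turn":[0,0,0],"fingers":0.8}]}}

```text
clock: 11.62
eef_pos: [547.5, 249.5, 48.7]
tcp_rot: [3.14, 0.0, 1.962]
contact_force: [-1.7, -0.5, 6.5]
opening: 0.382
grasp_force: 29.4
```

>>> {"op": "play_rows", "data": {"rows": [{"dp":[0,0,0],"turn":[0,0,0],"fingers":0.8},{"dp":[0,0,0],"turn":[0,0,0],"fingers":0.8},{"dp":[0,0,0],"turn":[0,0,0],"fingers":0.8}]}}

```text
clock: 11.87
eef_pos: [547.5, 249.5, 48.7]
tcp_rot: [3.14, 0.0, 1.962]
contact_force: [-1.9, -0.9, 6.3]
opening: 0.384
grasp_force: 29.4
```

>>> {"op": "play_rows", "data": {"rows": [{"dp":[0,0,-0.2],"turn":[0,0,0],"fingers":0.8},{"dp":[0,0,-0.5],"turn":[0,0,0],"fingers":0.8},{"dp":[0,0,-0.6],"turn":[0,0,0],"fingers":0.8},{"dp":[0,0,-0.6],"turn":[0,0,0],"fingers":0.8},{"dp":[0,0,-0.6],"turn":[0,0,0],"fingers":0.8}]}}

```text
clock: 12.28
eef_pos: [546.8, 249.2, 149.2]
tcp_rot: [-3.142, 0.0, 1.962]
contact_force: [0.3, 0.4, -0.2]
opening: 0.382
grasp_force: 29.9
```

>>> {"op": "play_rows", "data": {"rows": [{"dp":[0,0,-0.6],"turn":[0,0,0],"fingers":0.8},{"dp":[0,0,-0.3],"turn":[0,0,0],"fingers":0.8},{"dp":[0,0,0],"turn":[0,0,0],"fingers":0.8}]}}

```text
clock: 12.53
eef_pos: [548.6, 250.0, 187.0]
tcp_rot: [3.136, -0.0, 1.962]
contact_force: [1.0, 0.4, -0.3]
opening: 0.377
grasp_force: 29.9
```

```bash
python3 - <<'E'
from m import *
print(r.sense()['eef_pos'],r.sense()['opening'],r.sense()['grasp_force'])
go((609.6,88.5,185))
E
```

```text
[548.62245619 250.01803344 187.02941457] 0.37661615046995184 29.855676591396332
 dp [-4.31 -0.13  0.05] turn z None | after turn dp None
```

>>> {"op": "play_rows", "data": {"rows": [{"dp":[-0.3,0,0],"turn":[0,0,0],"fingers":0.8},{"dp":[-0.5,0,0],"turn":[0,0,0],"fingers":0.8},{"dp":[-0.6,0,0],"turn":[0,0,0],"fingers":0.8},{"dp":[-0.6,0,0],"turn":[0,0,0],"fingers":0.8},{"dp":[-0.6,0,0],"turn":[0,0,0],"fingers":0.8}]}}

```text
clock: 12.95
eef_pos: [586.0, 151.1, 181.5]
tcp_rot: [-3.138, -0.0, 1.963]
contact_force: [-0.1, 0.3, 0.7]
opening: 0.383
grasp_force: 29.9
```

>>> {"op": "play_rows", "data": {"rows": [{"dp":[-0.6,0,0],"turn":[0,0,0],"fingers":0.8},{"dp":[-0.5,-0.1,0],"turn":[0,0,0],"fingers":0.8},{"dp":[-0.4,0,0],"turn":[0,0,0],"fingers":0.8},{"dp":[-0.2,0,0],"turn":[0,0,0],"fingers":0.8},{"dp":[0,0,0],"turn":[0,0,0],"fingers":0.8}]}}

```text
clock: 13.37
eef_pos: [608.6, 86.6, 182.0]
tcp_rot: [-3.139, -0.0, 1.96]
contact_force: [0.2, 0.7, -0.5]
opening: 0.383
grasp_force: 29.9
```

>>> {"op": "play_rows", "data": {"rows": [{"dp":[0,0,0],"turn":[0,0,0],"fingers":0.8},{"dp":[0,0,0],"turn":[0,0,0],"fingers":0.8}]}}

```text
clock: 13.53
eef_pos: [608.4, 89.2, 183.0]
tcp_rot: [-3.141, -0.001, 1.962]
contact_force: [-0.1, 0.8, -0.1]
opening: 0.384
grasp_force: 29.9
```

```bash
python3 - <<'E'
from m import *
p=r.sense()['eef_pos'];print(p)
go((609.6,88.5,72))
w=grab('wrist','w4')
zt=p[2]-48.7+80
a=np.linspace(0,2*np.pi,36)
q=proj(w,np.c_[p[0]+16.8*np.cos(a),p[1]+16.8*np.sin(a),a*0+zt]);print(q.min(0),q.max(0))
hsv=cv2.cvtColor(w['pixels'],cv2.COLOR_RGB2HSV); m=cv2.inRange(hsv,(98,110,40),(122,255,255))
n,l,s,c=cv2.connectedComponentsWithStats(m)
for i in range(1,n):
    if s[i,4]>1000: print(s[i],c[i])
b=[(609.6,88.5),(502.5,133),(458,26),(565.2,-18.4),(533.8,57.4)]
print(proj(w,[(x,y,66) for x,y in b]).round(0))
E
```

```text
[608.35136638  89.2188184  182.97664715]
 dp [-0.03  0.02  2.77] turn z None | after turn dp None
[273.73006787 307.29884479] [362.42334705 381.89786051]
[ 274  282   87   97 6735] [317.01737194 330.76184113]
[[319. 231.]
 [204. 122.]
 [113. 231.]
 [224. 322.]
 [215. 231.]]
```

View pics/w4.png

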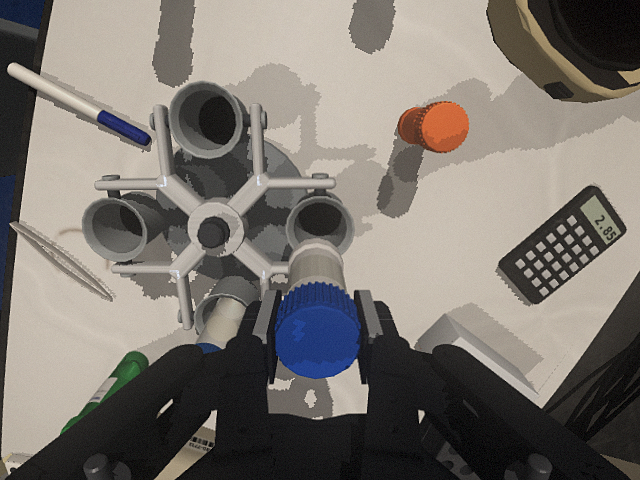

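Wrist view: the short tube is held at (317,330). The mouth of the target bucket is at (320,226), within about 1 mm of the prediction (319,231). Lowering.

>>> {"op": "play_rows", "data": {"rows": [{"dp":[0,0,0.4],"turn":[0,0,0],"fingers":0.8},{"dp":[0,0,0.4],"turn":[0,0,0],"fingers":0.8},{"dp":[0,0,0.3],"turn":[0,0,0],"fingers":0.8},{"dp":[0,0,0.3],"turn":[0,0,0],"fingers":0.8},{"dp":[0,0,0.2],"turn":[0,0,0],"fingers":0.8}]}}

```text
clock: 14.0
eef_pos: [608.2, 89.2, 118.3]
tcp_rot: [-3.14, -0.0, 1.963]
contact_force: [-0.1, 0.1, -0.9]
opening: 0.379
grasp_force: 29.9
```

>>> {"op": "play_rows", "data": {"rows": [{"dp":[0,0,0.2],"turn":[0,0,0],"fingers":0.8},{"dp":[0,0,0.2],"turn":[0,0,0],"fingers":0.8},{"dp":[0,0,0.2],"turn":[0,0,0],"fingers":0.8},{"dp":[0,0,0.1],"turn":[0,0,0],"fingers":0.8},{"dp":[0,0,0],"turn":[0,0,0],"fingers":0.8}]}}

```text
clock: 14.42
eef_pos: [608.4, 88.6, 90.7]
tcp_rot: [-3.14, -0.0, 1.962]
contact_force: [-0.7, -0.0, -0.3]
opening: 0.383
grasp_force: 29.9
```

>>> {"op": "play_rows", "data": {"rows": [{"dp":[0,0,0.2],"turn":[0,0,0],"fingers":0.8},{"dp":[0,0,0.15],"turn":[0,0,0],"fingers":0.8},{"dp":[0,0,0.1],"turn":[0,0,0],"fingers":0.8},{"dp":[0,0,0.05],"turn":[0,0,0],"fingers":0.8},{"dp":[0,0,0],"turn":[0,0,0],"fingers":0.8}]}}

```text
clock: 14.83
eef_pos: [608.6, 88.6, 71.1]
tcp_rot: [-3.141, -0.0, 1.962]
contact_force: [0.3, -0.4, 0.3]
opening: 0.38
grasp_force: 29.9
```

>>> {"op": "play_rows", "data": {"rows": [{"dp":[0,0,0.02],"turn":[0,0,0],"fingers":0.7},{"dp":[0,0,0],"turn":[0,0,0],"fingers":0.5},{"dp":[0,0,0],"turn":[0,0,0],"fingers":0.35},{"dp":[0,0,0],"turn":[0,0,0],"fingers":0.3},{"dp":[0,0,0],"turn":[0,0,0],"fingers":0.3}]}}

```text
clock: 15.25
eef_pos: [609.1, 88.7, 71.1]
tcp_rot: [3.141, 0.0, 1.962]
contact_force: [-0.2, 0.1, 0.2]
opening: 0.697
grasp_force: 0.0
```

>>> {"op": "play_rows", "data": {"rows": [{"dp":[0,0,-0.2],"turn":[0,0,0],"fingers":0.3},{"dp":[0,0,-0.5],"turn":[0,0,0],"fingers":0.25},{"dp":[0,0,-0.6],"turn":[0,0,0],"fingers":0.25},{"dp":[0,0,-0.6],"turn":[0,0,0],"fingers":0.25},{"dp":[0,0,-0.6],"turn":[0,0,0],"fingers":0.25}]}}

```text
clock: 15.67
eef_pos: [608.8, 88.7, 172.6]
tcp_rot: [3.141, 0.0, 1.962]
contact_force: [1.1, -0.2, 0.4]
opening: 0.749
grasp_force: 0.0
```

>>> {"op": "play_rows", "data": {"rows": [{"dp":[0,0,-0.3],"turn":[0,0,0],"fingers":0.25},{"dp":[0,0,0],"turn":[0,0,0],"fingers":0.25}]}}

```text
clock: 15.83
eef_pos: [610.8, 89.0, 186.4]
tcp_rot: [3.136, 0.001, 1.962]
contact_force: [2.1, -0.7, 0.9]
opening: 0.752
grasp_force: 0.0
```

```bash
python3 - <<'E'
from m import *
p=r.sense()['eef_pos'];print(p)
go((525,380,185))
w=grab('wrist','w5')
b=[(609.6,88.5),(502.5,133),(458,26),(565.2,-18.4),(533.8,57.4)]
print(proj(w,[(x,y,66) for x,y in b]).round(0), proj(w,[(609.6,88.5,101)]))
E
```

```text
[610.7780303   88.96269771 186.38685277]
 dp [7.54 0.79 0.03] turn z None | after turn dp None
[[315. 228.]
 [201. 120.]
 [111. 229.]
 [221. 319.]
 [212. 228.]] [[315.3572593  243.06292754]]
```

View pics/w5.png

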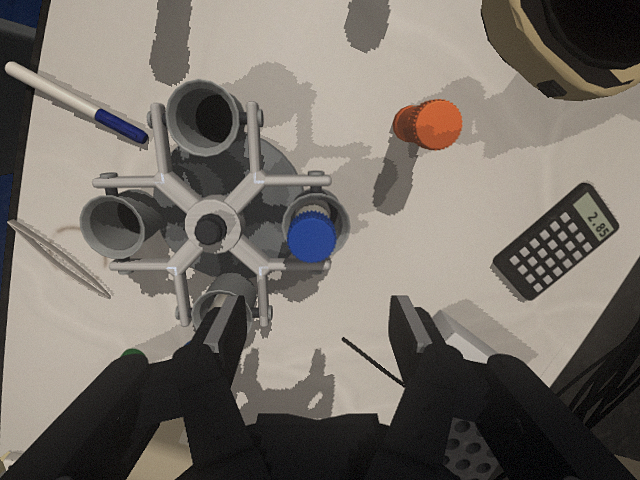

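The short tube is seated (cap (312,237)). Next is the far short tube at about (525,380).

>>> {"op": "play_rows", "data": {"rows": [{"dp":[0.3,0,0],"turn":[0,0,0],"fingers":0.25},{"dp":[0.6,0.1,0],"turn":[0,0,0],"fingers":0.25},{"dp":[0.6,0.1,0],"turn":[0,0,0],"fingers":0.25},{"dp":[0.6,0.1,0],"turn":[0,0,0],"fingers":0.25},{"dp":[0.6,0.1,0],"turn":[0,0,0],"fingers":0.25}]}}

```text
clock: 16.3
eef_pos: [580.6, 195.9, 180.7]
tcp_rot: [-3.138, -0.0, 1.962]
contact_force: [0.3, 0.3, -0.0]
opening: 0.749
grasp_force: 0.0
```

>>> {"op": "play_rows", "data": {"rows": [{"dp":[0.6,0.1,0],"turn":[0,0,0],"fingers":0.25},{"dp":[0.6,0.1,0],"turn":[0,0,0],"fingers":0.25},{"dp":[0.6,0.1,0],"turn":[0,0,0],"fingers":0.25},{"dp":[0.6,0.1,0],"turn":[0,0,0],"fingers":0.25},{"dp":[0.6,0,0],"turn":[0,0,0],"fingers":0.25}]}}

```text
clock: 16.72
eef_pos: [549.9, 313.1, 180.7]
tcp_rot: [-3.139, 0.0, 1.962]
contact_force: [0.3, -0.2, -0.1]
opening: 0.747
grasp_force: 0.0
```

>>> {"op": "play_rows", "data": {"rows": [{"dp":[0.6,0,0],"turn":[0,0,0],"fingers":0.25},{"dp":[0.6,0,0],"turn":[0,0,0],"fingers":0.25},{"dp":[0.4,0,0],"turn":[0,0,0],"fingers":0.25},{"dp":[0.2,0,0],"turn":[0,0,0],"fingers":0.25},{"dp":[0,0,0],"turn":[0,0,0],"fingers":0.25}]}}

```text
clock: 17.13
eef_pos: [522.7, 379.4, 181.7]
tcp_rot: [-3.14, 0.0, 1.964]
contact_force: [-0.0, -0.2, -0.3]
opening: 0.751
grasp_force: 0.0
```

>>> {"op": "play_rows", "data": {"rows": [{"dp":[0,0,0],"turn":[0,0,0],"fingers":0.25},{"dp":[0,0,0],"turn":[0,0,0],"fingers":0.25}]}}

```text
clock: 17.3
eef_pos: [524.3, 377.2, 182.5]
tcp_rot: [-3.141, 0.001, 1.962]
contact_force: [0.0, -2.0, 1.0]
opening: 0.754
grasp_force: 0.0
```

```bash
cat >> m.py <<'E'
def capcheck(x,y,h,rad=16.8):
    w=grab('wrist'); a=np.linspace(0,2*np.pi,72)
    q=proj(w,np.c_[x+rad*np.cos(a),y+rad*np.sin(a),a*0+h]);print('pred',q.min(0).round(),q.max(0).round())
    hsv=cv2.cvtColor(w['pixels'],cv2.COLOR_RGB2HSV); m=cv2.inRange(hsv,(98,110,40),(122,255,255))
    n,l,s,c=cv2.connectedComponentsWithStats(m)
    for i in range(1,n):
        if s[i,4]>800: print('x',s[i,0],s[i,0]+s[i,2],'y',s[i,1],s[i,1]+s[i,3],c[i].round())
E
python3 - <<'E'
from m import *
print(r.sense()['eef_pos']); go((525,380,49)); capcheck(525,380,80)
E
```

```text
[524.2586175  377.2384923  182.52730014]
 dp [0.06 0.05 3.34] turn z None | after turn dp None
pred [297. 210.] [343. 254.]
x 0 143 y 0 167 [60. 73.]
x 297 343 y 204 253 [320. 229.]
x 0 71 y 298 384 [ 38. 347.]
x 109 159 y 316 358 [133. 337.]
```

Position confirmed: the cap spans x 297–343 with its lower edge at 253, as predicted. Descending to z ≈ 49.

>>> {"op": "play_rows", "data": {"rows": [{"dp":[0.05,0.05,0.6],"turn":[0,0,0],"fingers":0.25},{"dp":[0,0,0.6],"turn":[0,0,0],"fingers":0.25},{"dp":[0,0,0.6],"turn":[0,0,0],"fingers":0.25},{"dp":[0,0,0.6],"turn":[0,0,0],"fingers":0.25},{"dp":[0,0,0.5],"turn":[0,0,0],"fingers":0.25}]}}

```text
clock: 17.77
eef_pos: [525.3, 379.4, 65.4]
tcp_rot: [-3.141, 0.0, 1.961]
contact_force: [0.2, -0.5, -0.5]
opening: 0.749
grasp_force: 0.0
```

>>> {"op": "play_rows", "data": {"rows": [{"dp":[0,0,0.3],"turn":[0,0,0],"fingers":0.25},{"dp":[0,0,0.1],"turn":[0,0,0],"fingers":0.25},{"dp":[0,0,0],"turn":[0,0,0],"fingers":0.25},{"dp":[0,0,0],"turn":[0,0,0],"fingers":0.25}]}}

```text
clock: 18.1
eef_pos: [525.9, 380.9, 51.8]
tcp_rot: [3.14, -0.0, 1.962]
contact_force: [0.3, 0.4, 0.8]
opening: 0.747
grasp_force: 0.0
```

>>> {"op": "play_rows", "data": {"rows": [{"dp":[0,0,0.07],"turn":[0,0,0],"fingers":0.4},{"dp":[0,0,0],"turn":[0,0,0],"fingers":0.6},{"dp":[0,0,0],"turn":[0,0,0],"fingers":0.8},{"dp":[0,0,0],"turn":[0,0,0],"fingers":0.8},{"dp":[0,0,0],"turn":[0,0,0],"fingers":0.8}]}}

```text
clock: 18.52
eef_pos: [525.5, 381.2, 49.0]
tcp_rot: [3.14, -0.0, 1.962]
contact_force: [-2.3, -0.5, 6.0]
opening: 0.384
grasp_force: 29.8
```

>>> {"op": "play_rows", "data": {"rows": [{"dp":[0,0,0],"turn":[0,0,0],"fingers":0.8},{"dp":[0,0,0],"turn":[0,0,0],"fingers":0.8},{"dp":[0,0,0],"turn":[0,0,0],"fingers":0.8}]}}

```text
clock: 18.77
eef_pos: [525.5, 381.2, 49.0]
tcp_rot: [3.14, -0.0, 1.962]
contact_force: [-1.2, -0.8, 6.0]
opening: 0.382
grasp_force: 29.8
```

>>> {"op": "play_rows", "data": {"rows": [{"dp":[0,0,-0.2],"turn":[0,0,0],"fingers":0.8},{"dp":[0,0,-0.5],"turn":[0,0,0],"fingers":0.8},{"dp":[0,0,-0.6],"turn":[0,0,0],"fingers":0.8},{"dp":[0,0,-0.6],"turn":[0,0,0],"fingers":0.8},{"dp":[0,0,-0.6],"turn":[0,0,0],"fingers":0.8}]}}

```text
clock: 19.18
eef_pos: [524.9, 380.7, 149.4]
tcp_rot: [-3.141, 0.0, 1.962]
contact_force: [0.3, 0.9, -0.7]
opening: 0.38
grasp_force: 29.9
```

>>> {"op": "play_rows", "data": {"rows": [{"dp":[0,0,-0.6],"turn":[0,0,0],"fingers":0.8},{"dp":[0,0,-0.3],"turn":[0,0,0],"fingers":0.8},{"dp":[0,0,0],"turn":[0,0,0],"fingers":0.8},{"dp":[0,0,0],"turn":[0,0,0],"fingers":0.8}]}}

```text
clock: 19.52
eef_pos: [525.1, 380.9, 184.2]
tcp_rot: [3.141, -0.0, 1.962]
contact_force: [-0.5, -0.7, -1.0]
opening: 0.379
grasp_force: 29.9
```

```bash
python3 - <<'E'
from m import *
s=r.sense();print(s['eef_pos'],s['opening'],s['grasp_force'])
go((458,26.5,185))
E
```

```text
[525.13548839 380.85694657 184.17361758] 0.37881151505110566 29.87039029598236
 dp [-7.55 -4.93 -0.03] turn z None | after turn dp None
```

>>> {"op": "play_rows", "data": {"rows": [{"dp":[-0.3,-0.2,0],"turn":[0,0,0],"fingers":0.8},{"dp":[-0.6,-0.4,0],"turn":[0,0,0],"fingers":0.8},{"dp":[-0.6,-0.4,0],"turn":[0,0,0],"fingers":0.8},{"dp":[-0.6,-0.4,0],"turn":[0,0,0],"fingers":0.8},{"dp":[-0.6,-0.4,0],"turn":[0,0,0],"fingers":0.8}]}}

```text
clock: 19.93
eef_pos: [497.9, 251.1, 182.0]
tcp_rot: [-3.138, 0.0, 1.963]
contact_force: [1.1, 0.0, -0.8]
opening: 0.382
grasp_force: 29.9
```

>>> {"op": "play_rows", "data": {"rows": [{"dp":[-0.6,-0.4,0],"turn":[0,0,0],"fingers":0.8},{"dp":[-0.6,-0.4,0],"turn":[0,0,0],"fingers":0.8},{"dp":[-0.6,-0.4,0],"turn":[0,0,0],"fingers":0.8},{"dp":[-0.6,-0.4,0],"turn":[0,0,0],"fingers":0.8},{"dp":[-0.6,-0.4,0],"turn":[0,0,0],"fingers":0.8}]}}

```text
clock: 20.35
eef_pos: [469.4, 110.0, 182.3]
tcp_rot: [-3.138, -0.0, 1.962]
contact_force: [1.6, -0.7, -0.2]
opening: 0.383
grasp_force: 29.9
```

>>> {"op": "play_rows", "data": {"rows": [{"dp":[-0.6,-0.4,0],"turn":[0,0,0],"fingers":0.8},{"dp":[-0.6,-0.4,0],"turn":[0,0,0],"fingers":0.8},{"dp":[-0.4,-0.2,0],"turn":[0,0,0],"fingers":0.8},{"dp":[-0.2,-0.1,0],"turn":[0,0,0],"fingers":0.8},{"dp":[0,0,0],"turn":[0,0,0],"fingers":0.8}]}}

```text
clock: 20.77
eef_pos: [457.1, 27.1, 182.9]
tcp_rot: [-3.139, -0.0, 1.96]
contact_force: [-0.4, -0.4, 0.0]
opening: 0.385
grasp_force: 29.9
```

>>> {"op": "play_rows", "data": {"rows": [{"dp":[0,0,0],"turn":[0,0,0],"fingers":0.8},{"dp":[0,0,0],"turn":[0,0,0],"fingers":0.8}]}}

```text
clock: 20.93
eef_pos: [458.3, 29.4, 183.7]
tcp_rot: [-3.141, -0.001, 1.962]
contact_force: [0.1, -0.2, -1.0]
opening: 0.386
grasp_force: 29.9
```

```bash
python3 - <<'E'
from m import *
p=r.sense()['eef_pos'];print(p)
go((458,26.5,72)); capcheck(p[0],p[1],p[2]-49+80)
w=grab('wrist','w6')
b=[(609.6,88.5),(502.5,133),(458,26),(565.2,-18.4),(533.8,57.4)]
print(proj(w,[(x,y,66) for x,y in b]).round(0))
E
```

```text
[458.27529479  29.39795777 183.65206794]
 dp [-0.07 -0.03  2.79] turn z None | after turn dp None
pred [274. 307.] [362. 381.]
x 58 227 y 0 49 [159.  15.]
x 0 178 y 157 344 [ 83. 245.]
x 508 566 y 217 268 [538. 242.]
x 275 361 y 285 381 [317. 333.]
[[521. 233.]
 [430. 125.]
 [316. 233.]
 [411. 324.]
 [420. 233.]]
```

View pics/w6.png

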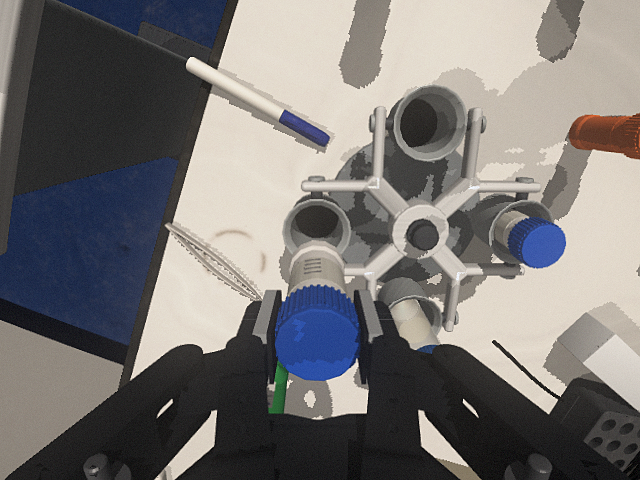

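The wrist view shows the short tube over its bucket, mouth at (317,227), and the rotor unturned. Lowering.

>>> {"op": "play_rows", "data": {"rows": [{"dp":[-0.03,-0.02,0.4],"turn":[0,0,0],"fingers":0.8},{"dp":[0,0,0.4],"turn":[0,0,0],"fingers":0.8},{"dp":[0,0,0.3],"turn":[0,0,0],"fingers":0.8},{"dp":[0,0,0.3],"turn":[0,0,0],"fingers":0.8},{"dp":[0,0,0.2],"turn":[0,0,0],"fingers":0.8}]}}

```text
clock: 21.45
eef_pos: [457.7, 28.1, 119.0]
tcp_rot: [-3.141, -0.0, 1.963]
contact_force: [0.2, -0.0, -0.6]
opening: 0.382
grasp_force: 29.9
```

>>> {"op": "play_rows", "data": {"rows": [{"dp":[0,0,0.2],"turn":[0,0,0],"fingers":0.8},{"dp":[0,0,0.2],"turn":[0,0,0],"fingers":0.8},{"dp":[0,0,0.2],"turn":[0,0,0],"fingers":0.8},{"dp":[0,0,0.1],"turn":[0,0,0],"fingers":0.8},{"dp":[0,0,0],"turn":[0,0,0],"fingers":0.8}]}}

```text
clock: 21.87
eef_pos: [457.6, 27.4, 91.3]
tcp_rot: [-3.14, -0.0, 1.962]
contact_force: [-0.6, 0.8, -0.6]
opening: 0.38
grasp_force: 29.9
```

>>> {"op": "play_rows", "data": {"rows": [{"dp":[0,0,0.2],"turn":[0,0,0],"fingers":0.8},{"dp":[0,0,0.15],"turn":[0,0,0],"fingers":0.8},{"dp":[0,0,0.1],"turn":[0,0,0],"fingers":0.8},{"dp":[0,0,0.06],"turn":[0,0,0],"fingers":0.8},{"dp":[0,0,0],"turn":[0,0,0],"fingers":0.8}]}}

```text
clock: 22.28
eef_pos: [457.8, 27.3, 71.1]
tcp_rot: [-3.141, -0.0, 1.962]
contact_force: [0.5, 0.6, -0.5]
opening: 0.381
grasp_force: 29.9
```

>>> {"op": "play_rows", "data": {"rows": [{"dp":[0,0,0],"turn":[0,0,0],"fingers":0.7},{"dp":[0,0,0],"turn":[0,0,0],"fingers":0.5},{"dp":[0,0,0],"turn":[0,0,0],"fingers":0.35},{"dp":[0,0,0],"turn":[0,0,0],"fingers":0.3},{"dp":[0,0,0],"turn":[0,0,0],"fingers":0.3}]}}

```text
clock: 22.7
eef_pos: [458.3, 27.4, 71.9]
tcp_rot: [3.141, 0.0, 1.962]
contact_force: [-0.2, 0.7, 0.4]
opening: 0.7
grasp_force: 0.0
```

>>> {"op": "play_rows", "data": {"rows": [{"dp":[0,0,-0.2],"turn":[0,0,0],"fingers":0.3},{"dp":[0,0,-0.5],"turn":[0,0,0],"fingers":0.25},{"dp":[0,0,-0.6],"turn":[0,0,0],"fingers":0.25},{"dp":[0,0,-0.6],"turn":[0,0,0],"fingers":0.25},{"dp":[0,0,-0.6],"turn":[0,0,0],"fingers":0.25}]}}

```text
clock: 23.12
eef_pos: [457.9, 27.3, 173.3]
tcp_rot: [-3.142, -0.0, 1.962]
contact_force: [0.3, -0.2, -1.3]
opening: 0.75
grasp_force: 0.0
```

>>> {"op": "play_rows", "data": {"rows": [{"dp":[0,0,-0.6],"turn":[0,0,0],"fingers":0.25},{"dp":[0,0,-0.5],"turn":[0,0,0],"fingers":0.25},{"dp":[0,0,-0.2],"turn":[0,0,0],"fingers":0.25},{"dp":[0,0,0],"turn":[0,0,0],"fingers":0.25}]}}

```text
clock: 23.45
eef_pos: [459.3, 27.4, 225.9]
tcp_rot: [3.138, 0.001, 1.962]
contact_force: [0.2, 0.1, -0.7]
opening: 0.748
grasp_force: 0.0
```

```bash
python3 - <<'E'
from m import *
p=r.sense()['eef_pos'];print(p)
go((424.3,255.5,200));capcheck(458,27,101)
E
```

```text
[459.2743516   27.39833052 225.85401419]
 dp [5.61 1.36 0.64] turn z None | after turn dp None
pred [295. 206.] [337. 246.]
x 72 240 y 0 53 [170.  17.]
x 0 190 y 155 341 [ 94. 243.]
x 293 336 y 201 246 [314. 223.]
x 483 531 y 200 245 [508. 222.]
```

>>> {"op": "play_rows", "data": {"rows": [{"dp":[0.3,0.1,0],"turn":[0,0,0],"fingers":0.25},{"dp":[0.6,0.15,0],"turn":[0,0,0],"fingers":0.25},{"dp":[0.6,0.15,0],"turn":[0,0,0],"fingers":0.25},{"dp":[0.6,0.15,0],"turn":[0,0,0],"fingers":0.25},{"dp":[0.6,0.15,0],"turn":[0,0,0],"fingers":0.25}]}}

```text
clock: 23.92
eef_pos: [441.5, 138.5, 222.0]
tcp_rot: [-3.139, -0.0, 1.962]
contact_force: [0.8, 0.1, -0.0]
opening: 0.752
grasp_force: 0.0
```

>>> {"op": "play_rows", "data": {"rows": [{"dp":[0.6,0.15,0],"turn":[0,0,0],"fingers":0.25},{"dp":[0.6,0.15,0],"turn":[0,0,0],"fingers":0.25},{"dp":[0.6,0.15,0],"turn":[0,0,0],"fingers":0.25},{"dp":[0.6,0.15,0],"turn":[0,0,0],"fingers":0.25},{"dp":[0.4,0.05,0],"turn":[0,0,0],"fingers":0.25}]}}

```text
clock: 24.33
eef_pos: [423.1, 252.8, 221.9]
tcp_rot: [-3.139, -0.0, 1.963]
contact_force: [-0.4, -0.1, -0.4]
opening: 0.75
grasp_force: 0.0
```

>>> {"op": "play_rows", "data": {"rows": [{"dp":[0.1,0,0],"turn":[0,0,0],"fingers":0.25},{"dp":[0,0,0],"turn":[0,0,0],"fingers":0.25},{"dp":[0,0,0],"turn":[0,0,0],"fingers":0.25}]}}

```text
clock: 24.58
eef_pos: [422.0, 254.2, 222.6]
tcp_rot: [-3.14, 0.001, 1.963]
contact_force: [-0.2, -0.9, -1.1]
opening: 0.749
grasp_force: 0.0
```

```bash
python3 - <<'E'
from m import *
p=r.sense()['eef_pos'];print(p)
go((424.3,255.5,68));capcheck(424.3,255.5,112,17)
E
```

```text
[422.01114693 254.24200858 222.61342008]
 dp [0.01 0.07 3.87] turn z None | after turn dp None
pred [299. 210.] [344. 253.]
x 0 284 y 0 131 [127.  59.]
x 300 343 y 209 252 [321. 230.]
x 45 199 y 224 370 [128. 309.]
```

>>> {"op": "play_rows", "data": {"rows": [{"dp":[0.01,0.07,0.5],"turn":[0,0,0],"fingers":0.25},{"dp":[0,0,0.6],"turn":[0,0,0],"fingers":0.25},{"dp":[0,0,0.6],"turn":[0,0,0],"fingers":0.25},{"dp":[0,0,0.6],"turn":[0,0,0],"fingers":0.25},{"dp":[0,0,0.6],"turn":[0,0,0],"fingers":0.25}]}}

```text
clock: 25.05
eef_pos: [425.3, 255.2, 106.7]
tcp_rot: [3.141, 0.0, 1.961]
contact_force: [0.9, 0.4, -1.2]
opening: 0.749
grasp_force: 0.0
```

>>> {"op": "play_rows", "data": {"rows": [{"dp":[0,0,0.5],"turn":[0,0,0],"fingers":0.25},{"dp":[0,0,0.3],"turn":[0,0,0],"fingers":0.25},{"dp":[0,0,0.15],"turn":[0,0,0],"fingers":0.25},{"dp":[0,0,0],"turn":[0,0,0],"fingers":0.25},{"dp":[0,0,0],"turn":[0,0,0],"fingers":0.25}]}}

```text
clock: 25.47
eef_pos: [425.3, 255.9, 69.9]
tcp_rot: [-3.141, 0.0, 1.961]
contact_force: [-0.1, 0.2, 0.3]
opening: 0.75
grasp_force: 0.0
```

>>> {"op": "play_rows", "data": {"rows": [{"dp":[0,0,0],"turn":[0,0,0],"fingers":0.4},{"dp":[0,0,0],"turn":[0,0,0],"fingers":0.6},{"dp":[0,0,0],"turn":[0,0,0],"fingers":0.8},{"dp":[0,0,0],"turn":[0,0,0],"fingers":0.8},{"dp":[0,0,0],"turn":[0,0,0],"fingers":0.8}]}}

```text
clock: 25.88
eef_pos: [425.6, 256.8, 70.6]
tcp_rot: [3.14, -0.0, 1.962]
contact_force: [-1.3, -0.7, 7.1]
opening: 0.39
grasp_force: 29.7
```

>>> {"op": "play_rows", "data": {"rows": [{"dp":[0,0,0],"turn":[0,0,0],"fingers":0.8},{"dp":[0,0,0],"turn":[0,0,0],"fingers":0.8},{"dp":[0,0,0],"turn":[0,0,0],"fingers":0.8}]}}

```text
clock: 26.13
eef_pos: [425.6, 256.8, 70.6]
tcp_rot: [3.14, -0.0, 1.962]
contact_force: [-0.8, 0.0, 7.1]
opening: 0.386
grasp_force: 29.7
```

>>> {"op": "play_rows", "data": {"rows": [{"dp":[0,0,-0.2],"turn":[0,0,0],"fingers":0.8},{"dp":[0,0,-0.5],"turn":[0,0,0],"fingers":0.8},{"dp":[0,0,-0.6],"turn":[0,0,0],"fingers":0.8},{"dp":[0,0,-0.6],"turn":[0,0,0],"fingers":0.8},{"dp":[0,0,-0.6],"turn":[0,0,0],"fingers":0.8}]}}

```text
clock: 26.55
eef_pos: [424.6, 256.3, 171.2]
tcp_rot: [-3.141, 0.0, 1.962]
contact_force: [0.3, 0.0, -0.7]
opening: 0.392
grasp_force: 29.9
```

>>> {"op": "play_rows", "data": {"rows": [{"dp":[0,0,-0.5],"turn":[0,0,0],"fingers":0.8},{"dp":[0,0,-0.2],"turn":[0,0,0],"fingers":0.8},{"dp":[-0.2,0,0],"turn":[0,0,0],"fingers":0.8},{"dp":[-0.5,0.1,0],"turn":[0,0,0],"fingers":0.8},{"dp":[-0.5,0.1,0],"turn":[0,0,0],"fingers":0.8}]}}

```text
clock: 26.97
eef_pos: [450.2, 214.3, 196.7]
tcp_rot: [-3.14, 0.0, 1.964]
contact_force: [0.3, 0.0, -0.1]
opening: 0.387
grasp_force: 29.9
```

>>> {"op": "play_rows", "data": {"rows": [{"dp":[-0.5,0.1,0],"turn":[0,0,0],"fingers":0.8},{"dp":[-0.5,0.1,0],"turn":[0,0,0],"fingers":0.8},{"dp":[-0.5,0.1,0],"turn":[0,0,0],"fingers":0.8},{"dp":[-0.5,0.1,0],"turn":[0,0,0],"fingers":0.8},{"dp":[-0.3,0,0],"turn":[0,0,0],"fingers":0.8}]}}

```text
clock: 27.38
eef_pos: [501.0, 134.1, 196.3]
tcp_rot: [-3.14, 0.0, 1.962]
contact_force: [0.1, 0.4, -0.1]
opening: 0.391
grasp_force: 29.9
```

>>> {"op": "play_rows", "data": {"rows": [{"dp":[-0.1,0,0],"turn":[0,0,0],"fingers":0.8},{"dp":[0,0,0],"turn":[0,0,0],"fingers":0.8},{"dp":[0,0,0],"turn":[0,0,0],"fingers":0.8},{"dp":[0,0,0],"turn":[0,0,0],"fingers":0.8}]}}

```text
clock: 27.72
eef_pos: [501.5, 133.1, 197.4]
tcp_rot: [-3.141, -0.0, 1.963]
contact_force: [-0.7, -0.1, -0.9]
opening: 0.389
grasp_force: 29.9
```

```bash
python3 - <<'E'
from m import *
p=r.sense()['eef_pos'];print(p,r.sense()['opening'])
go((502.5,134,93)); capcheck(p[0],p[1],p[2]-70.6+112,17)
w=grab('wrist','w7')
b=[(609.6,88.5),(502.5,133),(458,26),(565.2,-18.4),(533.8,57.4)]
print(proj(w,[(x,y,66) for x,y in b]).round(0))
E
```

```text
[501.50909926 133.05439009 197.44225968] 0.38893406026160654
 dp [0.01 0.03 2.61] turn z None | after turn dp None
pred [270. 322.] [367. 402.]
x 0 180 y 0 73 [87. 29.]
x 0 129 y 193 349 [ 56. 272.]
x 197 242 y 304 351 [218. 326.]
x 270 365 y 305 400 [317. 353.]
x 394 438 y 304 350 [416. 326.]
[[410. 313.]
 [319. 225.]
 [228. 313.]
 [319. 386.]
 [319. 313.]]
```

View pics/w7.png

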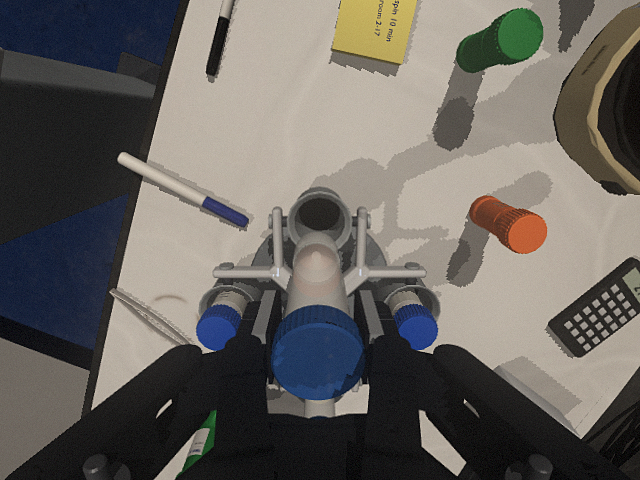

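Wrist view: the tall tube is over the last empty bucket, mouth at (319,221) against a predicted (319,225). Both short caps are seated at the sides, (218,326) and (416,326). Lowering.

>>> {"op": "play_rows", "data": {"rows": [{"dp":[0.02,0.02,0.4],"turn":[0,0,0],"fingers":0.8},{"dp":[0,0,0.4],"turn":[0,0,0],"fingers":0.8},{"dp":[0,0,0.3],"turn":[0,0,0],"fingers":0.8},{"dp":[0,0,0.2],"turn":[0,0,0],"fingers":0.8},{"dp":[0,0,0.2],"turn":[0,0,0],"fingers":0.8}]}}

```text
clock: 28.23
eef_pos: [502.4, 134.0, 137.2]
tcp_rot: [-3.142, -0.0, 1.963]
contact_force: [-0.7, -0.3, -0.6]
opening: 0.392
grasp_force: 29.9
```

>>> {"op": "play_rows", "data": {"rows": [{"dp":[0,0,0.2],"turn":[0,0,0],"fingers":0.8},{"dp":[0,0,0.2],"turn":[0,0,0],"fingers":0.8},{"dp":[0,0,0.1],"turn":[0,0,0],"fingers":0.8},{"dp":[0,0,0],"turn":[0,0,0],"fingers":0.8}]}}

```text
clock: 28.57
eef_pos: [502.1, 133.5, 116.8]
tcp_rot: [-3.14, -0.0, 1.962]
contact_force: [-0.2, -0.8, -0.9]
opening: 0.391
grasp_force: 29.9
```

Foot is at about 46 mm with no contact. There are 24 mm left to go.

>>> {"op": "play_rows", "data": {"rows": [{"dp":[0,0,0.2],"turn":[0,0,0],"fingers":0.8},{"dp":[0,0,0.2],"turn":[0,0,0],"fingers":0.8},{"dp":[0,0,0.15],"turn":[0,0,0],"fingers":0.8},{"dp":[0,0,0.05],"turn":[0,0,0],"fingers":0.8},{"dp":[0,0,0],"turn":[0,0,0],"fingers":0.8}]}}

```text
clock: 28.98
eef_pos: [502.1, 133.4, 92.9]
tcp_rot: [-3.14, -0.0, 1.962]
contact_force: [-0.2, -0.4, -1.1]
opening: 0.389
grasp_force: 29.9
```

>>> {"op": "play_rows", "data": {"rows": [{"dp":[0,0,0.02],"turn":[0,0,0],"fingers":0.7},{"dp":[0,0,0],"turn":[0,0,0],"fingers":0.5},{"dp":[0,0,0],"turn":[0,0,0],"fingers":0.35},{"dp":[0,0,0],"turn":[0,0,0],"fingers":0.3},{"dp":[0,0,0],"turn":[0,0,0],"fingers":0.25}]}}

```text
clock: 29.4
eef_pos: [502.8, 133.6, 93.2]
tcp_rot: [3.141, 0.0, 1.962]
contact_force: [0.4, 0.5, 1.0]
opening: 0.75
grasp_force: 0.0
```

>>> {"op": "play_rows", "data": {"rows": [{"dp":[0,0,-0.2],"turn":[0,0,0],"fingers":0.25},{"dp":[0,0,-0.5],"turn":[0,0,0],"fingers":0.25},{"dp":[0,0,-0.6],"turn":[0,0,0],"fingers":0.25},{"dp":[0,0,-0.6],"turn":[0,0,0],"fingers":0.25},{"dp":[0,0,-0.6],"turn":[0,0,0],"fingers":0.25}]}}

```text
clock: 29.82
eef_pos: [502.4, 133.5, 194.6]
tcp_rot: [3.141, 0.0, 1.962]
contact_force: [-0.6, 0.1, -0.4]
opening: 0.751
grasp_force: 0.0
```

>>> {"op": "play_rows", "data": {"rows": [{"dp":[0.3,0,-0.5],"turn":[0,0,0],"fingers":0.25},{"dp":[0.6,-0.3,-0.2],"turn":[0,0,0],"fingers":0.25},{"dp":[0.6,-0.3,0],"turn":[0,0,0],"fingers":0.25},{"dp":[0.6,-0.3,0],"turn":[0,0,0],"fingers":0.25},{"dp":[0.6,-0.3,0],"turn":[0,0,0],"fingers":0.25}]}}

```text
clock: 30.23
eef_pos: [416.2, 215.6, 221.9]
tcp_rot: [3.14, -0.0, 1.962]
contact_force: [0.2, 0.8, -0.0]
opening: 0.746
grasp_force: 0.0
```

>>> {"op": "play_rows", "data": {"rows": [{"dp":[0.6,-0.3,0],"turn":[0,0,0],"fingers":0.25},{"dp":[0.6,-0.3,0],"turn":[0,0,0],"fingers":0.25},{"dp":[0.4,0,0],"turn":[0,0,0],"fingers":0.25},{"dp":[0,0,0],"turn":[0,0,0],"fingers":0.25},{"dp":[0,0,0],"turn":[0,0,0],"fingers":0.25}]}}

```text
clock: 30.65
eef_pos: [370.3, 265.5, 221.5]
tcp_rot: [3.141, 0.0, 1.964]
contact_force: [-0.2, 0.4, 0.2]
opening: 0.748
grasp_force: 0.0
```

```bash
python3 - <<'E'
from m import *
s=r.sense();print(s['eef_pos'],s['contact_force'])
t=grab('top');sc=grab('scene')
A=cv2.resize(t['pixels'][150:310,160:440],None,fx=2,fy=2);B=cv2.resize(sc['pixels'][190:310,260:420],None,fx=1.75,fy=1.75)
im=np.zeros((540,560,3),np.uint8);im[:320]=A;im[325:535,:280]=B
cv2.imwrite('pics/end.png',im[:,:,::-1])
for c,b in blobs(t): print(c,b, onz(t,c,129)[:2].round(1),onz(t,c,97)[:2].round(1))
print('bottle',onz(t,(181,285),74))
E
```

```text
[370.29836853 265.45907986 221.50026187] [-0.17983375  0.39611647  0.16269487]
[83.6 23.1] [77, 16, 15, 15, 175] [891.6 561.7] [906.4 575.4]
[487.9  47.3] [484, 43, 9, 10, 68] [ 855.7 -171.9] [ 869.4 -180.8]
[39.  73.1] [0, 64, 63, 16, 217] [796.2 637.3] [808.1 653.3]
[111.7  99.1] [101, 95, 22, 9, 112] [748.9 500.8] [759.3 512.7]
[339.8 184.6] [331, 175, 19, 20, 302] [600.5  90.2] [606.3  89.5]
[401.3 205.3] [392, 196, 19, 19, 288] [565.9 -17.3] [570.7 -21.4]
[314.4 240.4] [305, 231, 20, 20, 296] [501.8 132.6] [504.7 133.1]
[373.7 267.9] [364, 259, 20, 19, 302] [456.2  29.6] [457.7  27. ]
[334.1 290.3] [331, 279, 8, 22, 102] [416.5  97.1] [416.8  96.5]
bottle [420.83671422 374.10993536  74.        ]
```

View pics/end.png

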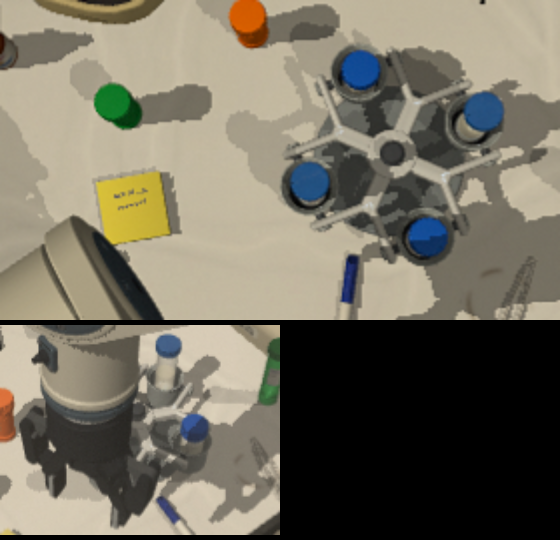

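All four caps lie within about 4 mm of the bucket centres: tall (565.9,−17.3) and (501.8,132.6), short (606.3,89.5) and (457.7,27.0). The gripper is clear.

```bash
python3 -c "
from rig import r
print(r.sign_off())"
```

```text
the job is handed in; nothing more can be done
None
```

All four tubes are lowered into their own buckets, tall opposite tall and short opposite short, and the job was handed in at about 31 s of the 99 s limit. The sign-off returned no verdict, and I did not re-measure the bottle at the end, though no planned move came near it.

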